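# Hitch the bench trailer to the tow ball

### The job

Hitch the little bench trailer to the ball of the tow post: swing its coupler handle fully up, lift the trailer over by its lug and lower the coupler onto the ball, press the coupler down with 10 to 20 N until the ball is fully home against the socket's roof, then press the handle all the way down to lock it. Work gently: never push much harder than that, never force the handle against a ball that is not home, never tip the trailer over, leave it standing on its wheels, and leave the other things on the table where they are.

Things in the scene. Friction and masses are not known exactly. Their poses are not given: they have to be found in the camera images.
- trailer: Loose two-wheeled trailer, about 0.8 kg, 250 mm long, 124 wide: plywood deck, rails, drawbar, coupler head at the nose. Origin on the table under the lug; +x to the nose, z up. In its frame (mm): wheels (radius 25) at x -50, deck x -100 to 20, rails to z 65, prop leg x 56, head x 100 to 155, 51 wide, bottom at z 30. Mass centre near the lug. Level unhitched; hitched, nose 2-15 mm higher, prop leg lifted.
- lug (a point): Grasp point of the lifting lug, an upright aluminium block on the deck, 20 mm across (trailer y), 34 mm long (trailer x), from 59 to 106 mm above the table; this point is on its centre line, 85 mm above the table. Grip across trailer y. Frame parallel to the trailer's.
- socket (a point): The point in the coupler head where the ball's centre lies when it is fully home: 125 mm ahead of the lug along trailer +x, 48 mm above the table while the trailer stands unhitched.
- press_pad (a point): Centre of the round flat pad (26 mm) on top of the head, 28 mm above the socket point: press here to seat the ball. Two spring plungers in the socket resist from about 11 mm before home, needing about 4 to 12 N at the pad, and give way as they pass the ball's middle, 3 mm before home; then the ball meets the hard roof and force climbs by about 10 N per mm. Weight alone does not seat it.
- handle_grip (a point): Centre of the handle's black cross-bar, a freely turning sleeve 30 mm long along trailer y and 12 mm thick, at the end of the handle: pinch it on its two ends. 55 mm from the hinge; with the handle down it lies 53 mm behind (trailer -x) and 14 mm above the hinge.
- handle_pivot (a point): Hinge axis of the handle (along trailer y): 26 mm behind and 20 mm above the socket point, between two ears on the coupler head.
- handle (a joint): Handle angle (rad): 0 fully down, pointing to the trailer's rear (locked); 1.2 fully up at its stop, nearly upright. Raising swings the cross-bar up and forward. Stays where left (about 3 N at the cross-bar moves it). Its pawl below the hinge goes under the ball: with the handle down the head cannot go onto the ball, and while the ball is not home the pawl jams on it short of fully down.
- tow_post: Fixed tow post: round base 80 mm wide, 8 high; collar 36 wide, up to 18; upright 12 mm stem with a steel ball 36 mm across. Origin at the base's centre on the table; the ball is on the vertical axis through it. The stem height is not reported: the ball's centre is anywhere from 50 to 63 mm above the table, find it by feel. The trailer may come at it from any direction.
- tape_roll: Roll of tape lying flat, 96 mm across, 25 mm high; bystander.
- thread_spool: White thread spool standing, 45 mm across, 61 mm high; bystander.
- cap: Round steel cap of the coupler head, 51 mm across, 6 mm thick, with the press pad on it; fixed to the trailer. Origin at the centre of its underside (the socket's roof), 18 mm above the socket point.
- pawl: Steel pawl nose (8 mm thick, 12 mm wide) on the handle's lower arm, fixed to the handle, 41 mm below the hinge: it swings forward under the ball as the handle goes down. With the ball home it clears the ball; if it meets the ball, the ball is not home.
Mind the look-alikes: they are no part of the job. What is shaped like the tow_post but pink or yellow is not meant.

How it is judged (in metres and radians):
On the way, in this order (a step that is already met when the one before it is completed fails the run):
1. the handle is swung up while the trailer is still off the ball (value of joint handle above 1 rad and horizontal distance between socket and tow_post above 0.04 m), for 0.2 s.
2. with the handle up, the coupler is pressed home: the socket's roof bears firmly on the ball (value of joint handle above 0.95 rad and horizontal distance between socket and tow_post below 0.006 m and contact force between cap and tow_post above 6 N), for 0.15 s.
At the end, for the whole second after the job is handed in: The trailer stands at rest on its wheels (tilted less than 0.15 rad) with the socket on the ball (within 5 mm of the post's axis and below 68 mm) and the handle locked down (below 0.1 rad, which its pawl allows only with the ball home) (value of joint handle below 0.1 rad and horizontal distance between socket and tow_post below 0.005 m and height (world z) of socket below 0.068 m and angle between trailer's own z axis and vertical below 0.15 rad and linear speed of trailer below 0.02 m/s); the robot touches nothing.
It fails at once if the coupler cap is pushed by the robot with over 40 N (contact force between any of the fingers, the arm and cap above 40 N).
It fails at once if the socket roof presses on the ball with over 50 N (contact force between cap and tow_post above 50 N).
It fails at once if the handle is forced: its pawl is driven against the ball with over 15 N (contact force between pawl and tow_post above 15 N).
It fails at once if the trailer is tipped more than 0.4 rad (angle between trailer's own z axis and vertical above 0.4 rad).
It fails at once if a bystander is pushed more than 20 mm (distance of any of tape_roll, thread_spool from where it was at the start of the episode above 0.02 m).
It also fails if it takes over 72 s, if anything falls off the work surface, if the arm or the gripper's body presses on something with over 40 N, if the wrist force passes 120 N, or if a joint passes its speed limit or range.

### The arm

A 7-joint arm with a two-finger parallel gripper is mounted at the origin on the work surface; the furniture and walls round the work are solid. World frame = base frame: x ahead of the robot, y to its left, z up, the work surface at z = 0. Lengths are in m, angles in degrees, forces in N, time in s.
With the tool pointing down it reaches from about 0.4 to 0.85 m from the base axis. Payload 6.9 kg.
Tool frame: the origin (TCP) lies at the very end of the fingers, on their centre line; the grasp point (between the pads) lies 19 mm behind it (arm.hold_point_z is the distance from the TCP to the grasp point, in m); z points along the fingers, y is the line along which they close (so a half turn about z gives the same grasp; the last joint's range is limited). The gripper opens to 85 mm and grips with 20 to 120 N. Pads are 22 mm wide; open, the fingers measure 114 mm over their backs; the gripper's body (76 mm by 85 mm) begins 54 mm behind the grasp point. The pads swing forward as they close: fully open they stand 13 mm farther back than shut.
Start: joints at [70.273, 29.078, -13.613, 85.955, 7.202, 65.827, -8.869], TCP at [0.272, -0.563, 0.231] pointing down, gripper open.
Joint ranges: [-176.47, 176.47], [-13.61, 117.27], [-81.72, 77.17], [0.22, 143.17], [-87.28, 267.28], [10, 112.55], [-165.47, 165.47]. Speed limits (degrees/s): [136.94, 136.94, 180, 180, 180, 180, 180].

### API

Orientations are given as a 3x3 rotation matrix whose columns are the frame's x, y, z axes.
In Python, from plant import arm, solver, optics, read_time_s, read_joint_positions, read_qvel, read_tau, read_tool_pos, read_orientation, read_wrist_force, read_wrist_torque, read_finger_gap, read_grip_force gives the robot as it stands. Calls block until the motion is done:
- arm.move_to(position, orientation): joint-space move of the TCP to a pose.
- arm.servo_line(position, ori=None, velocity=0.15): straight line of the TCP; ori=None keeps the orientation; velocity is the mean speed in m/s.
- arm.movej(angles): joint-space move.
- arm.set_gripper(opening, newtons=None): finger opening in m; newtons is the grip in N (None keeps the last); returns when the fingers have stopped.
- arm.wait(seconds).
- solver.inverse_kinematics(position, orientation): joint angles nearest the present ones, or None.
- optics.snapshot(name): name is "scene" or "top"; returns (picture, depth): 480x640x3 uint8, blue, green, red; 480x640 float32, m along the optical axis (not along the pixel's ray), 0 where there is no reading.
- optics.camera_params(name): a dict with "mtx" (3x3 intrinsics, pixels), "camera_from_world" (4x4, takes a point from world to camera coordinates). Camera axes: x right, y down, z forward; pixel columns grow to the right and rows downward; lengths in m; the calibration is good to about 2 mm. A picture is of the moment at which its call begins. camera_params takes no time and is no camera call.
A pose or a line that the arm cannot do raises arm.PlanningError and nothing moves.
- arm.sign_off(): hands the job in; it is judged then, once.
Readings, each from a call of its own:
- read_time_s(): time.
- read_joint_positions(): joint angles.
- read_qvel(): joint speeds.
- read_tau(): joint torques, N m.
- read_tool_pos(): TCP position.
- read_orientation(): TCP orientation.
- read_wrist_force(): force on the tool from outside, world axes, zero at the start.
- read_wrist_torque(): the same for the moment, N m.
- read_finger_gap(): finger opening in m.
- read_grip_force(): force on a finger pad.
Only numpy, scipy, OpenCV 4.12 (cv2) and the standard library are available. Lean on these libraries where they do the work, as an engineer would, in place of code of your own. Each camera call takes 0.05 s, during which the arm holds its last target. There are 200 camera calls.

## Working session

There is one attempt and no reset: what is moved stays moved. The work goes in short steps, each a Python script; the robot and the scene stay as the last script left them, time stands still between calls to the robot, and variables do not carry over. Pictures are saved under pics/ and viewed, at most 10 in all, crops included, and the job is handed in when it is done.

```bash
mkdir -p pics; ls; python3 - <<'E'
from plant import *
import cv2,numpy as np
for n in("scene","top"):
    p,d=optics.snapshot(n); cv2.imwrite(f"pics/{n}0.png",p); np.save(f"{n}0.npy",d)
    c=optics.camera_params(n); print(n,c["mtx"].tolist(),np.round(np.linalg.inv(c["camera_from_world"]),3).tolist())
print(read_time_s(),read_wrist_force(),np.round(read_orientation(),3).tolist())
E
```

```text
pics
scene [[457.3236394538066, 0.0, 323.9790306158883], [0.0, 457.3236394538066, 227.93947551812298], [0.0, 0.0, 1.0]] [[0.777, -0.37, 0.509, 0.078], [-0.629, -0.455, 0.63, -0.478], [-0.002, -0.81, -0.587, 0.599], [0.0, 0.0, 0.0, 1.0]]
top [[503.34810682329385, 0.0, 331.0276392155742], [0.0, 503.34810682329385, 242.55379019947233], [0.0, 0.0, 1.0]] [[-0.023, -0.981, 0.192, 0.333], [-1.0, 0.023, -0.001, 0.063], [-0.003, -0.192, -0.981, 0.912], [0.0, 0.0, 0.0, 1.0]]
0.1 [-0.30069043 -0.71459104  0.30581526] [[0.901, 0.435, -0.001], [0.435, -0.901, 0.001], [-0.0, -0.002, -1.0]]
```

View pics/top0.png

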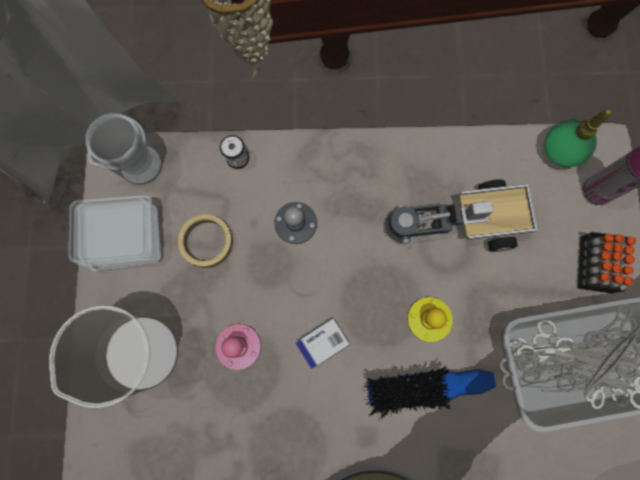

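View pics/scene0.png

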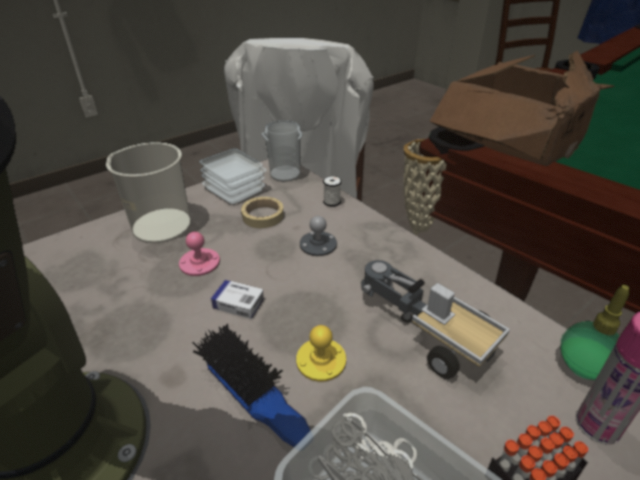

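The top view shows three posts: grey (295,222), pink (237,346) and yellow (431,318). Grey is the one meant, since pink and yellow are excluded. The trailer's lug is at (480,210) and its head at (405,222), so the nose points towards +y, towards the post. Next is an enlarged crop to confirm, with measurements.

```bash
cat > h.py <<'E'
from plant import *
import cv2,numpy as np
def ray(n,uv,z):
    c=optics.camera_params(n); T=np.linalg.inv(c["camera_from_world"])
    d=T[:3,:3]@np.linalg.solve(c["mtx"],[uv[0],uv[1],1]); o=T[:3,3]
    return o+d*(z-o[2])/d[2]
def proj(n,P):
    c=optics.camera_params(n); p=c["camera_from_world"]@np.append(P,1); q=c["mtx"]@p[:3]; return q[:2]/q[2]
def cloud(n,d):
    c=optics.camera_params(n); T=np.linalg.inv(c["camera_from_world"]); v,u=np.mgrid[:480,:640]
    r=np.linalg.solve(c["mtx"],np.stack([u.ravel(),v.ravel(),np.ones(u.size)]))*d.ravel()
    return (T[:3,:3]@r+T[:3,3:]).T.reshape(480,640,3)
E
python3 - <<'E'
from h import *
p=cv2.imread("pics/top0.png"); d=np.load("top0.npy"); X=cloud("top",d)
cv2.imwrite("pics/crop1.png",cv2.resize(p[165:265,265:545],None,fx=2.85,fy=2.85,interpolation=cv2.INTER_CUBIC))
def comp(name,zl,zh,box):
    u0,v0,u1,v1=box; m=np.zeros((480,640),np.uint8); m[v0:v1,u0:u1]=((X[v0:v1,u0:u1,2]>zl)&(X[v0:v1,u0:u1,2]<zh))
    n,l,s,c=cv2.connectedComponentsWithStats(m)
    for i in range(1,n):
        if s[i,4]>15:
            q=X[l==i]; print(name,s[i].tolist(),np.round(c[i],1),"z",np.round(np.median(q[:,2]),4),np.round(ray("top",c[i],np.median(q[:,2])),4))
comp("lug",.095,.115,(440,170,545,265))
comp("head",.066,.084,(385,190,445,250))
comp("deck",.04,.075,(440,170,545,265))
comp("base",.004,.03,(265,190,330,260))
comp("ball",.04,.09,(265,190,330,260))
for n,b in(("tape",(170,200,240,280)),("spool",(215,130,255,175)),("yel",(400,290,460,350))): comp(n,.015,.09,b)
print("table",np.median(X[255:280,330:380,2]))
E
```

```text
lug [471, 201, 23, 15, 269] [482.2 207.7] z 0.1046 [ 0.5441 -0.1896  0.1046]
head [391, 204, 54, 31, 996] [412.9 219.6] z 0.072 [ 0.5344 -0.0794  0.072 ]
deck [440, 179, 98, 61, 3497] [496.  211.2] z 0.0548 [ 0.5502 -0.2288  0.0548]
deck [440, 204, 9, 9, 70] [443.7 208. ] z 0.0603 [ 0.5566 -0.1363  0.0603]
deck [494, 237, 23, 12, 216] [505.6 242. ] z 0.0466 [ 0.4963 -0.2436  0.0466]
base [275, 202, 43, 42, 1083] [296.3 224.3] z 0.0088 [0.5457 0.125  0.0088]
ball [284, 206, 21, 21, 329] [293.7 215.9] z 0.0652 [0.5475 0.1254 0.0652]
tape [178, 214, 54, 53, 910] [204.5 240.2] z 0.024 [0.5166 0.2897 0.024 ]
spool [220, 135, 28, 31, 614] [233.7 149.7] z 0.0592 [0.6738 0.2324 0.0592]
yel [422, 307, 25, 22, 422] [434.5 318. ] z 0.0675 [ 0.3669 -0.1069  0.0675]
table -0.0004424324494616827
```

View pics/crop1.png

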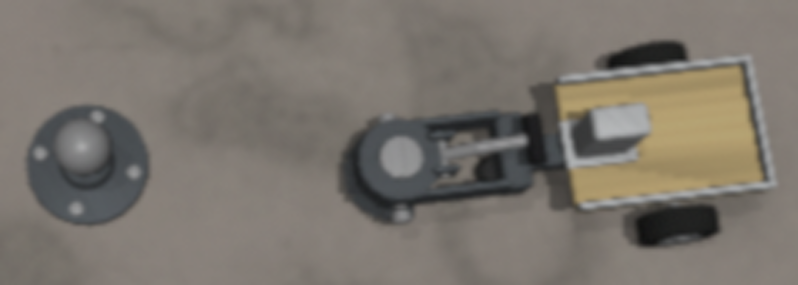

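```bash
cat > m.py <<'E'
from h import *
def trailer(p,d):
    "lug xy (top face z .106), pad xy (z .076) from top view, frame guess"
    X=cloud("top",d); g=cv2.cvtColor(p,cv2.COLOR_BGR2GRAY)
    return X,g
E
python3 - <<'E'
from h import *
p=cv2.imread("pics/top0.png"); d=np.load("top0.npy"); X=cloud("top",d); g=cv2.cvtColor(p,cv2.COLOR_BGR2GRAY)
w=g[205:235,390:422]; print(g[219,390:425])
m=(w>110).astype(np.uint8)
n,l,s,c=cv2.connectedComponentsWithStats(m)
for i in range(1,n): print("pad",s[i].tolist(),c[i]+[390,205],ray("top",c[i]+[390,205],.076).round(4))
print("lug",ray("top",(482.2,207.7),.106))
print("base ctr",ray("top",(296.5,223),.008))
for z in(.05,.0565,.063): print("ball top",z,ray("top",(294,216),z).round(4))
q=cv2.imread("pics/scene0.png"); ds=np.load("scene0.npy"); Y=cloud("scene",ds)
u0,v0,u1,v1=295,205,345,245
m=np.zeros((480,640),np.uint8); m[v0:v1,u0:u1]=(Y[v0:v1,u0:u1,2]>.042)&(Y[v0:v1,u0:u1,2]<.09)&(Y[v0:v1,u0:u1,0]<.6)
n,l,s,c=cv2.connectedComponentsWithStats(m)
for i in range(1,n):
  if s[i,4]>15: print("ball scene",s[i].tolist(),c[i])
for N,C,bb in(("top",X,(265,190,330,260)),("scene",Y,(295,205,345,245))):
    u0,v0,u1,v1=bb; P=C[v0:v1,u0:u1].reshape(-1,3); P=P[(P[:,2]>.048)&(P[:,2]<.1)&(np.hypot(P[:,0]-.546,P[:,1]-.125)<.03)]
    from scipy.optimize import least_squares
    r=least_squares(lambda c:np.linalg.norm(P-c,axis=1)-.018,[.546,.125,.056],loss="soft_l1",f_scale=.001); print(N,"sphere",r.x.round(4),len(P),np.abs(r.fun).mean())
# handle / head heights in scene
lm=(np.abs(Y[...,2]-.1035)<.008); lm[:280]=0;lm[330:]=0;lm[:,:420]=0;lm[:,465:]=0
print("lug scene",Y[lm].mean(0).round(4),lm.sum())
cv2.imwrite("pics/crop2.png",cv2.resize(q[245:390,345:515],None,fx=4,fy=4,interpolation=cv2.INTER_CUBIC))
E
```

```text
[ 45  64  76  80  80  80  78  80 107 134 144 145 146 147 146 144 142 143
 146 146 144 141 127 102  83  79  79  79  83  97 114 121 121 119 116]
pad [0, 0, 20, 5, 37] [396.72972973 205.86486486] [ 0.5583 -0.0523  0.076 ]
pad [24, 0, 2, 1, 2] [414.5 205. ] [ 0.5591 -0.0829  0.076 ]
pad [9, 8, 14, 14, 167] [405.4011976  219.65868263] [ 0.5336 -0.0659  0.076 ]
pad [29, 10, 3, 8, 14] [420.28571429 218.14285714] [ 0.5357 -0.0915  0.076 ]
lug [ 0.54375231 -0.18916973  0.106     ]
base ctr [0.54831199 0.12468494 0.008     ]
ball top 0.05 [0.5511 0.1261 0.05  ]
ball top 0.0565 [0.5495 0.1256 0.0565]
ball top 0.063 [0.5478 0.1251 0.063 ]
ball scene [309, 215, 17, 18, 235] [316.99148936 223.65957447]
top sphere [0.5508 0.1263 0.0525] 329 0.0008213359773342392
scene sphere [0.5495 0.1282 0.054 ] 221 0.0009511789139547969
lug scene [ 0.5408 -0.1925  0.1043] 305
```

View pics/crop2.png

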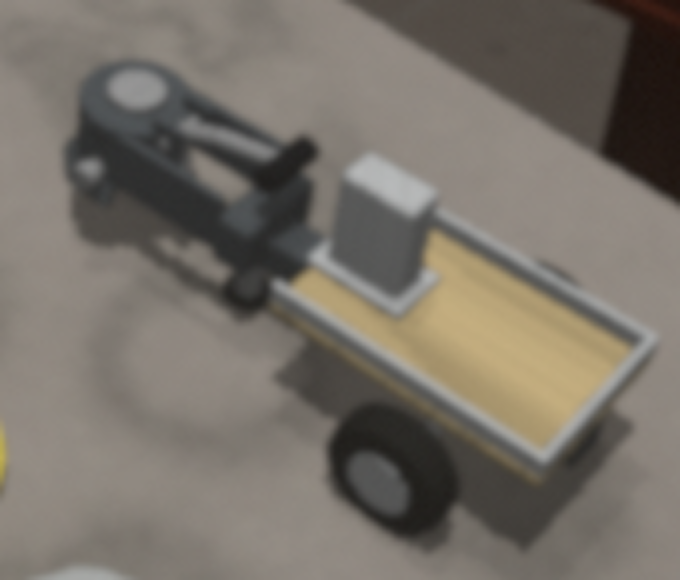

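The ball comes out at about (0.550, 0.126, 0.053). Lug to pad measures 124 mm against the expected 125, with yaw about 94.7°. The crop confirms the grey post's shape and that the handle is down, with the bar at scene pixel (417,285). I'll check the bar position and go pinch it.

```bash
cat >> h.py <<'E'
def frame(psi): return np.array([np.cos(psi),np.sin(psi),0]),np.array([-np.sin(psi),np.cos(psi),0])
def tool(psi,pitch=0,s=1):
    "tool down, closing axis along s*trailer y, pitched nose-up by pitch"
    tx,ty=frame(psi); up=np.array([0,0,1.])
    z=-(up*np.cos(pitch)-tx*np.sin(pitch)); y=s*ty; return np.column_stack([np.cross(y,z),y,z])
def st(*a): print(*a,"t",round(read_time_s(),2),"F",np.round(read_wrist_force(),1),"tcp",np.round(read_tool_pos(),4),"gap",round(read_finger_gap(),4),"grip",np.round(read_grip_force(),1))
E
python3 - <<'E'
from h import *
print("bar scene",ray("scene",(416.7,285.5),.082).round(4),"top",ray("top",(454.5,214),.082).round(4))
lug=np.array([.5438,-.1892,0]); psi=np.arctan2(.1233,-.0102); tx,ty=frame(psi)
bar=lug+.046*tx; print("bar",bar,np.degrees(psi))
for s in(1,-1):
    print(s,[None if q is None else np.round(q,0).tolist() for q in (solver.inverse_kinematics(bar+[0,0,.2],tool(psi,0,s)),solver.inverse_kinematics([.55,.126,.12],tool(psi,0,s)),solver.inverse_kinematics([.56,0,.09],tool(psi,.1,s)))])
E
```

```text
bar scene [ 0.5433 -0.1436  0.082 ] top [ 0.5401 -0.1488  0.082 ]
bar [ 0.5400076 -0.1433566  0.       ] 94.72902885995103
1 [[8.0, 25.0, 6.0, 99.0, -3.0, 56.0, -160.0], [24.0, 46.0, -70.0, 103.0, 48.0, 66.0, 122.0], [-2.0, 32.0, 4.0, 106.0, -12.0, 43.0, -164.0]]
-1 [[38.0, 28.0, -39.0, 99.0, 20.0, 60.0, -3.0], [11.0, 35.0, -42.0, 104.0, 29.0, 53.0, -39.0], [26.0, 37.0, -40.0, 106.0, 24.0, 47.0, -20.0]]
```

```bash
python3 - <<'E'
from h import *
lug=np.array([.5438,-.1892,0]); psi=np.radians(94.73); tx,ty=frame(psi); R=tool(psi,0,-1)
bar=lug+.046*tx
arm.servo_line(read_tool_pos()+[0,0,.08],velocity=.2)
arm.set_gripper(.052,20)
arm.move_to(bar+[0,0,.18],R); st()
arm.servo_line(bar+[0,0,.10],velocity=.15); st()
arm.servo_line(bar+[0,0,.070],velocity=.06); st("down")
p,d=optics.snapshot("scene"); cv2.imwrite("pics/s1.png",cv2.resize(p[200:350,330:530],None,fx=4,fy=4,interpolation=cv2.INTER_CUBIC))
E
```

```text
t 2.95 F [-0.1  0.1 -0.4] tcp [ 0.5399 -0.1452  0.1801] gap 0.0521 grip 0.0
t 3.63 F [-0.  -0.9  0.3] tcp [ 0.5405 -0.1435  0.1005] gap 0.0521 grip 0.0
down t 4.28 F [-0.3 -0.1 -0. ] tcp [ 0.54   -0.1432  0.0698] gap 0.0519 grip 0.0
```

View pics/s1.png

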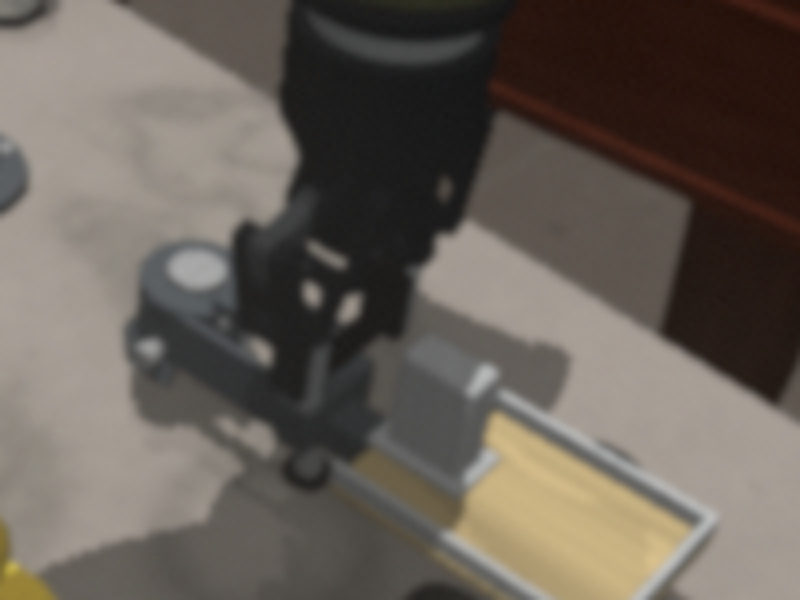

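The fingers straddle the bar, with the near finger at crop (315,380) and no contact yet. I'll pinch and swing.

```bash
python3 - <<'E'
from h import *
psi=np.radians(94.73); tx,ty=frame(psi); up=np.array([0,0,1.])
arm.set_gripper(.02,25); st("pinched")
p0=read_tool_pos(); a0=np.arctan2(14,-53)
for th in np.linspace(0,1.2,13)[1:]:
    a=a0-th; off=.055*(np.cos(a)-np.cos(a0))*tx+.055*(np.sin(a)-np.sin(a0))*up
    arm.servo_line(p0+off,velocity=.05)
    f=read_wrist_force(); print(round(th,2),np.round(f,1),round(read_finger_gap(),4))
    if np.linalg.norm(f)>12: print("stop");break
st()
E
```

```text
pinched t 4.65 F [ 1.7  0.  -0.8] tcp [ 0.5409 -0.1434  0.0704] gap 0.0291 grip 26.6
0.1 [-0.9  1.7  2.1] 0.0291
0.2 [-1.2  2.   2. ] 0.0292
0.3 [-0.9  3.4  0.7] 0.0293
0.4 [-0.6  4.1 -1.1] 0.029
0.5 [ 0.   3.8 -1.1] 0.0296
0.6 [-0.5  2.4 -2.8] 0.0291
0.7 [-0.7  2.3 -1.9] 0.0292
0.8 [ 0.2  3.6 -1.4] 0.0292
0.9 [-1.   2.1 -2.7] 0.0288
1.0 [-0.6  1.9 -2.3] 0.0289
1.1 [-1.   0.8 -2.8] 0.0294
1.2 [-1.6  1.5 -3.5] 0.0293
t 7.76 F [-1.6  1.5 -3.5] tcp [ 0.537  -0.0961  0.1111] gap 0.0293 grip 26.3
```

```bash
python3 - <<'E'
from h import *
psi=np.radians(94.73); R=tool(psi,0,-1)
arm.set_gripper(.055,25); st("open")
arm.servo_line(read_tool_pos()+[0,0,.09],velocity=.2)
arm.servo_line([.52,-.34,.2],velocity=.3); st()
p,d=optics.snapshot("top"); cv2.imwrite("pics/t2f.png",p); np.save("top2.npy",d)
s,ds=optics.snapshot("scene"); np.save("scene2.npy",ds); cv2.imwrite("pics/s2f.png",s)
a=cv2.resize(p[165:265,365:565],None,fx=4,fy=4,interpolation=cv2.INTER_CUBIC)
b=cv2.resize(s[250:300,350:450],None,fx=4,fy=4,interpolation=cv2.INTER_CUBIC); c=np.zeros((200,800,3),np.uint8); c[:,:400]=b
cv2.imwrite("pics/v2.png",np.vstack([a,c]))
X=cloud("top",d); g=cv2.cvtColor(p,cv2.COLOR_BGR2GRAY)
def comp(n,m,box):
    u0,v0,u1,v1=box; mm=np.zeros((480,640),np.uint8); mm[v0:v1,u0:u1]=m[v0:v1,u0:u1]
    k,l,st_,c=cv2.connectedComponentsWithStats(mm)
    for i in range(1,k):
        if st_[i,4]>15: print(n,st_[i].tolist(),c[i].round(1),"z",np.median(X[l==i][:,2]).round(4),[ray("top",c[i],z)[:2].round(4).tolist() for z in(.076,.106)])
comp("lug",(X[...,2]>.095)&(X[...,2]<.115),(440,170,545,265))
comp("pad",(g>110),(393,205,422,240)); comp("hi",(X[...,2]>.1)&(X[...,2]<.15),(390,180,445,250))
E
```

```text
open t 8.12 F [ 0.1  0.4 -1.2] tcp [ 0.5374 -0.0966  0.1113] gap 0.0553 grip 0.0
t 9.69 F [ 0.2 -0.1 -1.1] tcp [ 0.5205 -0.3374  0.1996] gap 0.0552 grip 0.0
lug [470, 201, 23, 15, 272] [481. 208.] z 0.1049 [[0.5511, -0.1964], [0.5433, -0.1871]]
pad [393, 205, 17, 2, 24] [400.9 205.3] z 0.0015 [[0.5591, -0.0595], [0.551, -0.0551]]
pad [397, 213, 15, 14, 172] [404.2 219.6] z 0.0753 [[0.5337, -0.0639], [0.5266, -0.0593]]
pad [410, 237, 12, 3, 30] [416.1 238.2] z -0.0006 [[0.5009, -0.0824], [0.4949, -0.0772]]
hi [421, 201, 13, 20, 161] [427.8 210.9] z 0.1266 [[0.5481, -0.1051], [0.5404, -0.0991]]
```

View pics/v2.png

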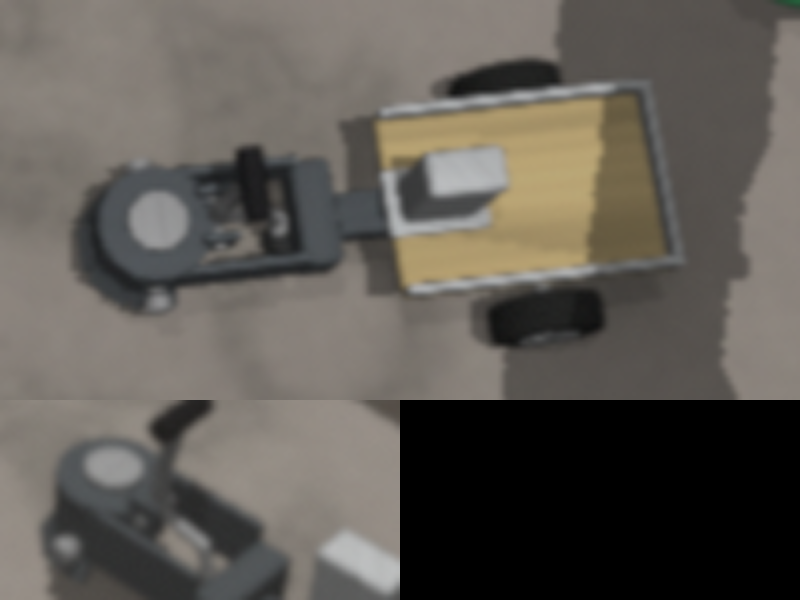

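The handle stands up (bar top z≈0.127, as expected at 1.2 rad) and the trailer shifted about 2 mm. Next I grasp the lug, lift, carry it to above the post and look.

```bash
cat >> h.py <<'E'
PSI=np.radians(94.46)
def pose(S,phi,psi=PSI,L=.125):
    "TCP pose holding the lug so that the socket is at S with nose-up pitch phi"
    tx,ty=frame(psi); c,s=np.cos(phi),np.sin(phi); up=np.array([0,0,1.])
    hold=np.asarray(S)-(L*c+.037*s)*tx-(L*s-.037*c)*up
    R=tool(psi,phi,-1); return hold+.019*R[:,2],R
E
python3 - <<'E'
from h import *
tx,ty=frame(PSI); R=tool(PSI,0,-1); lug=np.array([.5433,-.1871,.066])
arm.move_to(lug+[0,0,.13],R)
arm.servo_line(lug+[0,0,.05],velocity=.2); st()
arm.servo_line(lug,velocity=.08); st("at lug")
arm.set_gripper(.01,50); st("gripped")
t=read_tool_pos(); arm.servo_line(t+[0,0,.01],velocity=.04); st("up1")
arm.servo_line(t+[0,0,.08],velocity=.12); st("lifted")
P,R2=pose([.550,.126,.125],.08); arm.servo_line(P,R2,velocity=.12); arm.wait(.3); st("over"); print("want",P)
p,d=optics.snapshot("top"); cv2.imwrite("pics/t3f.png",p); np.save("top3.npy",d)
s,ds=optics.snapshot("scene"); cv2.imwrite("pics/s3f.png",s); np.save("scene3.npy",ds)
a=cv2.resize(p[150:280,220:420],None,fx=2.3,fy=2.3,interpolation=cv2.INTER_CUBIC)
b=cv2.resize(s[150:280,250:400],None,fx=2.3,fy=2.3,interpolation=cv2.INTER_CUBIC)
cv2.imwrite("pics/v3.png",np.hstack([a,b[:a.shape[0]]]))
E
```

```text
t 11.01 F [0.2 0.2 1.1] tcp [ 0.5435 -0.1878  0.1163] gap 0.0547 grip 0.0
at lug t 11.78 F [-0.   0.5 -1. ] tcp [ 0.5436 -0.187   0.0662] gap 0.0551 grip 0.0
gripped t 12.19 F [ 3.  -0.4  2. ] tcp [ 0.5445 -0.1871  0.0667] gap 0.0198 grip 51.2
up1 t 12.61 F [ 0.2 -1.3 -9.7] tcp [ 0.5438 -0.1872  0.0763] gap 0.0192 grip 49.8
lifted t 13.34 F [ 0.3  0.  -9.7] tcp [ 0.5438 -0.1871  0.146 ] gap 0.0191 grip 49.8
over t 15.37 F [ 0.1  0.6 -9.4] tcp [5.598e-01 1.000e-04 1.329e-01] gap 0.0196 grip 49.7
want [5.59801158e-01 3.42984281e-04 1.32953094e-01]
```

View pics/v3.png

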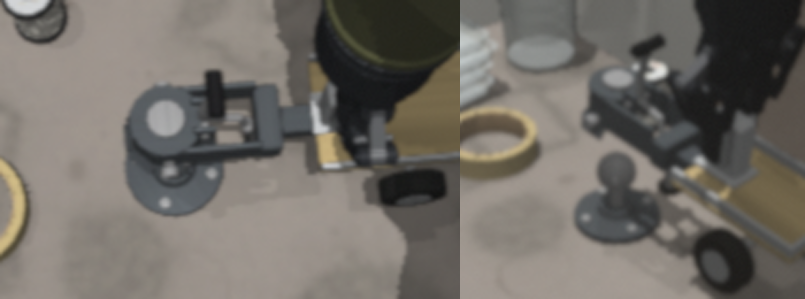

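```bash
python3 - <<'E'
from h import *
tx,ty=frame(PSI); up=np.array([0,0,1.]); body_up=up*np.cos(.08)-tx*np.sin(.08)
pad_exp=np.array([.550,.126,.125])+.028*body_up
for n,r0 in(("top",8),("scene",8)):
    p=cv2.imread(f"pics/{n[0]}3f.png"); d=np.load(f"{n}3.npy"); X=cloud(n,d); g=cv2.cvtColor(p,cv2.COLOR_BGR2GRAY)
    e=proj(n,pad_exp); u,v=e.astype(int); m=np.zeros_like(g)
    m[v-14:v+14,u-14:u+14]=(g[v-14:v+14,u-14:u+14]>(110 if n=="top" else 105))&(X[v-14:v+14,u-14:u+14,2]>.13)
    k,l,s,c=cv2.connectedComponentsWithStats(m)
    for i in range(1,k):
        if s[i,4]>30:
            z=np.median(X[l==i][:,2]); print(n,"exp px",e.round(1),s[i].tolist(),c[i].round(1),"z",z.round(4),"xy",ray(n,c[i],pad_exp[2]).round(4),"exp",pad_exp.round(4))
# ball edges in scene0/top0, reference
for n,uv in(("top",(294,216)),("scene",(317,223.7))): print(n,"ball@.0535",ray(n,uv,.0535).round(4))
E
```

```text
top exp px [290.5 200.5] [283, 193, 18, 17, 228] [291.5 201. ] z 0.151 xy [0.5494 0.1223 0.1529] exp [0.5502 0.1238 0.1529]
scene exp px [318.3 182.6] [305, 177, 23, 19, 146] [316.9 183. ] z 0.152 xy [0.5473 0.1244 0.1529] exp [0.5502 0.1238 0.1529]
top ball@.0535 [0.5502 0.1258 0.0535]
scene ball@.0535 [0.5495 0.1288 0.0535]
```

```bash
python3 - <<'E'
from h import *
B=np.array([.5513,.1277])
P,R=pose([*B,.125],.085); arm.servo_line(P,R,velocity=.05)
P,R=pose([*B,.088],.085); arm.servo_line(P,R,velocity=.08); arm.wait(.2); f0=read_wrist_force(); st("above")
z=.088
while z>.056:
    z-=.0015; P,R=pose([*B,z],.085); arm.servo_line(P,R,velocity=.02); f=read_wrist_force()-f0
    print(round(z,4),f.round(1),(read_tool_pos()-P).round(4))
    if f[2]>3.5 or np.hypot(f[0],f[1])>5: break
st("stop")
E
```

```text
above t 16.52 F [-1.  -0.6 -9.6] tcp [0.5615 0.0021 0.0959] gap 0.0189 grip 49.7
0.0865 [ 0.   0.5 -1.1] [-0.0001 -0.0001  0.    ]
0.085 [ 0.9  0.4 -0.8] [-0.0001 -0.     -0.0001]
0.0835 [1.2 0.6 0.4] [-0.0001 -0.     -0.0001]
0.082 [ 0.9  0.7 -0.4] [-0.0001 -0.     -0.0001]
0.0805 [ 0.5  0.4 -0.3] [-0.0001  0.     -0.0001]
0.079 [ 0.7  0.7 -0.1] [-0.0001 -0.     -0.0001]
0.0775 [ 0.9 -0.3 -0.2] [-0.0001 -0.     -0.0001]
0.076 [ 1.   0.6 -0.2] [-0.0001 -0.     -0.0001]
0.0745 [-0.1 -0.   0.4] [-0.0001 -0.     -0.0001]
0.073 [ 0.7  0.5 -0.2] [-0.0001 -0.     -0.0001]
0.0715 [1.1 1.4 0.8] [-0.0001 -0.     -0.0001]
0.07 [ 0.7  0.1 -1.1] [-0.0001 -0.     -0.0001]
0.0685 [1.6 0.7 0.4] [-0.0001 -0.     -0.0001]
0.067 [ 1.4  0.5 -0.5] [-0.0001 -0.     -0.0001]
0.0655 [ 1.1  0.3 -0.5] [-0.0002  0.     -0.0001]
0.064 [-0.5  0.8  0.7] [-0.0002  0.0001 -0.0001]
0.0625 [-1.8  2.6  9.4] [0.0002 0.0006 0.0006]
stop t 20.77 F [-2.7  2.  -0.2] tcp [0.5613 0.0026 0.0704] gap 0.0199 grip 51.1
```

Supported, either on the wheels or by ball and wheels, with side forces small. I'll release, look, then press.

```bash
python3 - <<'E'
from h import *
arm.set_gripper(.05,25); st("rel")
t=read_tool_pos(); R=read_orientation()
arm.servo_line(t-.09*R[:,2],velocity=.2)
arm.servo_line([.555,-.12,.2],tool(PSI,0,-1),velocity=.25); st()
p,d=optics.snapshot("top"); cv2.imwrite("pics/t4f.png",p); X=cloud("top",d); g=cv2.cvtColor(p,cv2.COLOR_BGR2GRAY)
s,ds=optics.snapshot("scene"); cv2.imwrite("pics/s4f.png",s)
a=cv2.resize(p[150:280,240:440],None,fx=2.3,fy=2.3,interpolation=cv2.INTER_CUBIC)
b=cv2.resize(s[150:280,250:400],None,fx=2.3,fy=2.3,interpolation=cv2.INTER_CUBIC)
cv2.imwrite("pics/v4.png",np.hstack([a,b]))
m=np.zeros_like(g); B=(slice(195,235),slice(275,312)); m[B]=(g[B]>110)&(X[B][...,2]>.07)&(X[B][...,2]<.11)
k,l,q,c=cv2.connectedComponentsWithStats(m)
for i in range(1,k):
    if q[i,4]>15: z=np.median(X[l==i][:,2]); print("pad",q[i].tolist(),c[i].round(1),z.round(4),ray("top",c[i],z).round(4))
m=((X[...,2]>.095)&(X[...,2]<.14)).astype(np.uint8); m[:180]=0;m[250:]=0;m[:,:300]=0;m[:,430:]=0
k,l,q,c=cv2.connectedComponentsWithStats(m)
for i in range(1,k):
    if q[i,4]>40: z=np.median(X[l==i][:,2]); print("hi",q[i].tolist(),c[i].round(1),z.round(4),ray("top",c[i],z).round(4))
E
```

```text
rel t 21.18 F [-0.6 -0.   0.6] tcp [0.5616 0.0019 0.07  ] gap 0.0502 grip 0.0
t 22.41 F [-0.2  0.1 -1.1] tcp [ 0.5546 -0.1188  0.1991] gap 0.0499 grip 0.0
pad [286, 203, 15, 15, 184] [293.  210.4] 0.0891 [0.5509 0.1248 0.0891]
hi [307, 192, 12, 19, 157] [313.  201.9] 0.137 [0.5516 0.0893 0.137 ]
hi [358, 194, 22, 15, 277] [368.3 200.7] 0.1085 [ 0.5595 -0.0013  0.1085]
```

View pics/v4.png

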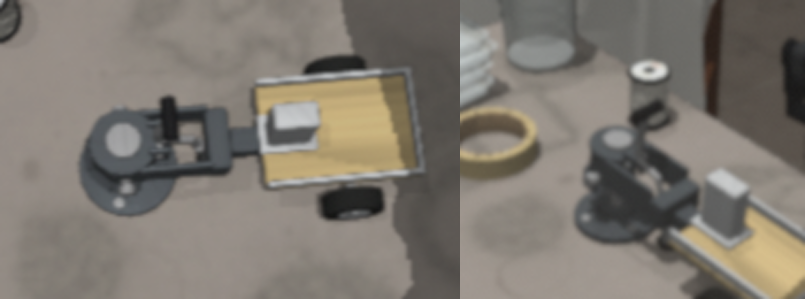

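The coupler sits over the ball: pad at top pixel (293,210), z≈0.089, handle still up. Pressing next.

```bash
python3 - <<'E'
from h import *
R=tool(PSI,0,-1); xy=np.array([.5512,.127])
arm.set_gripper(0,25)
arm.move_to([*xy,.19],R); arm.servo_line([*xy,.100],velocity=.12); arm.wait(.2); f0=read_wrist_force(); st("above")
z=.100; zc=None
while z>.062:
    z-=.001 if zc is None else .0005
    arm.servo_line([*xy,z],velocity=.02); arm.wait(.04); f=read_wrist_force()-f0
    if zc is None and f[2]>2.5: zc=z
    if zc: print(round(z,4),f.round(1),round(read_tool_pos()[2],4))
    if np.hypot(f[0],f[1])>9 or f[2]>13.5: break
arm.wait(.4); st("held")
E
```

```text
above t 25.12 F [-0.3 -0.9  0.4] tcp [0.5516 0.1271 0.1007] gap -0.0001 grip 0.0
0.08 [-1.5  0.5  8.1] 0.0807
0.0795 [-2.5  0.3 11.4] 0.0806
0.079 [-3.5 -0.3 15.9] 0.0805
held t 31.93 F [-4.5 -1.1 15.3] tcp [0.5514 0.1272 0.0805] gap 0.0001 grip 8.1
```

```bash
python3 - <<'E'
from h import *
arm.servo_line([.5512,.127,.19],velocity=.15); arm.servo_line([.555,-.12,.2],velocity=.3)
p,d=optics.snapshot("top"); X=cloud("top",d); g=cv2.cvtColor(p,cv2.COLOR_BGR2GRAY)
s,ds=optics.snapshot("scene")
a=cv2.resize(p[150:280,240:440],None,fx=2.3,fy=2.3,interpolation=cv2.INTER_CUBIC)
b=cv2.resize(s[150:280,250:400],None,fx=2.3,fy=2.3,interpolation=cv2.INTER_CUBIC)
cv2.imwrite("pics/v5.png",np.hstack([a,b]))
m=np.zeros_like(g); B=(slice(195,235),slice(275,312)); m[B]=(g[B]>110)&(X[B][...,2]>.065)&(X[B][...,2]<.11)
k,l,q,c=cv2.connectedComponentsWithStats(m)
for i in range(1,k):
    if q[i,4]>15: z=np.median(X[l==i][:,2]); print("pad",q[i].tolist(),c[i].round(1),z.round(4),ray("top",c[i],z).round(4))
m=((X[...,2]>.095)&(X[...,2]<.14)).astype(np.uint8); m[:180]=0;m[250:]=0;m[:,:300]=0;m[:,430:]=0
k,l,q,c=cv2.connectedComponentsWithStats(m)
for i in range(1,k):
    if q[i,4]>40: z=np.median(X[l==i][:,2]); print("hi",q[i].tolist(),c[i].round(1),z.round(4),ray("top",c[i],z).round(4))
st()
E
```

```text
pad [284, 205, 15, 15, 183] [291.  212.2] 0.0801 [0.5503 0.129  0.0801]
hi [305, 193, 10, 20, 152] [309.5 203.2] 0.1302 [0.5514 0.0951 0.1302]
hi [355, 194, 22, 15, 262] [365.4 201.3] 0.1062 [0.5593 0.0033 0.1062]
t 33.9 F [ 0.   1.  -0.1] tcp [ 0.5551 -0.1174  0.2001] gap -0.0 grip 0.0
```

View pics/v5.png

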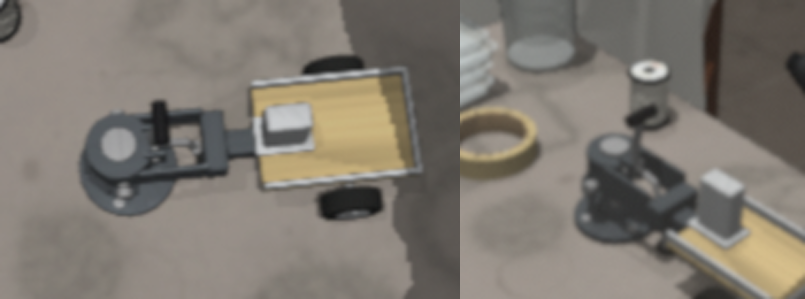

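The pad is now at z≈0.080 (top pixel (291,212)). It dropped about 9 mm onto a hard stop at 15.9 N, so the ball is at about 0.0525 and looks home; the handle is still up. Next I swing the handle down with a force guard. If the pawl jams, that tells me the ball isn't home.

```bash
python3 - <<'E'
from h import *
s,ds=optics.snapshot("scene"); Y=cloud("scene",ds); g=cv2.cvtColor(s,cv2.COLOR_BGR2GRAY)
m=((g>105)&(abs(Y[...,2]-.08)<.006)&(np.hypot(Y[...,0]-.551,Y[...,1]-.129)<.02)).astype(np.uint8)
k,l,q,c=cv2.connectedComponentsWithStats(m); i=1+np.argmax(q[1:,4]); print("scene pad",q[i],ray("scene",c[i],.0803).round(4))
psi=np.radians(94.1); tx,ty=frame(psi); up=np.array([0,0,1.]); R=tool(psi,0,-1)
bar=np.array([.5531,.0957,.1263]); arm.set_gripper(.052,20)
arm.move_to(bar+[0,0,.06],R); arm.servo_line(bar-[0,0,.012],velocity=.08); arm.wait(.1); f0=read_wrist_force(); st("at bar")
arm.set_gripper(.02,22); arm.wait(.1); st("pinched")
arm.servo_line(read_tool_pos()+np.array([(read_wrist_force()-f0)[0]*1e-4,0,0]),velocity=.02); p0=read_tool_pos()
a0=np.arctan2(14,-53)+.026; th0=1.19
for th in np.append(np.arange(1.1,-.01,-.1),-.03):
    a=a0-th; b=a0-th0; off=.055*((np.cos(a)-np.cos(b))*tx+(np.sin(a)-np.sin(b))*up)
    arm.servo_line(p0+off,velocity=.04); f=read_wrist_force()-f0
    print(round(th,2),f.round(1),(read_tool_pos()-p0-off).round(4),round(read_finger_gap(),4))
    if np.linalg.norm(f)>9: print("stop");break
st()
E
```

```text
scene pad [310 208  14  10 102] [0.5507 0.1308 0.0803]
at bar t 36.51 F [-1.3  0.7 -0.4] tcp [0.5535 0.0959 0.1149] gap 0.0521 grip 0.0
pinched t 36.92 F [-2.  -0.3  5. ] tcp [0.5532 0.0957 0.1147] gap 0.029 grip 23.6
1.1 [-0.3 -0.4  4.4] [ 0.0001 -0.0003 -0.    ] 0.029
1.0 [ 0.8 -1.8  2.9] [ 0.0001 -0.0007 -0.0001] 0.0292
0.9 [ 2.7 -2.9  2. ] [ 0.0002 -0.0006 -0.0001] 0.0287
0.8 [ 2.5 -3.3  1.3] [ 0.0002 -0.0005 -0.0001] 0.0293
0.7 [ 3.3 -3.5  0.7] [ 0.0002 -0.0004 -0.0001] 0.0295
0.6 [ 4.8 -3.4  0. ] [ 0.0003 -0.0004 -0.0001] 0.0292
0.5 [ 5.3 -4.1 -0. ] [ 0.0003 -0.0004 -0.0001] 0.0295
0.4 [ 6.4 -4.3  0.4] [ 0.0003 -0.0004 -0.0001] 0.0292
0.3 [ 5.2 -4.6 -0.3] [ 0.0003 -0.0004 -0.0001] 0.0291
0.2 [ 6.2 -5.4 -0.3] [ 0.0004 -0.0004 -0.0002] 0.0295
0.1 [ 6.5 -5.2 -1.6] [ 0.0004 -0.0004 -0.0002] 0.0292
-0.0 [ 5.9 -4.3 -0.2] [ 0.0005 -0.0003 -0.    ] 0.0291
-0.03 [ 1.2 -5.3 11.3] [0.0006 0.     0.0011] 0.0294
stop
t 40.82 F [-0.2 -4.6 10.9] tcp [0.557  0.0501 0.0725] gap 0.0294 grip 24.2
```

The handle reached its end stop at the expected height, with no jam on the way. The cameras suggest the socket may sit about 3 mm forward of the post axis, so I'll release, then use the lug to probe for play along the drawbar.

```bash
python3 - <<'E'
from h import *
arm.set_gripper(.052,22)
arm.servo_line(read_tool_pos()+[0,0,.07],velocity=.2)
psi=np.radians(94.1); tx,ty=frame(psi); R=tool(psi,.026,-1)
L=np.array([.5603,.0038,.068]); arm.servo_line(L+[0,0,.075],R,velocity=.2); arm.servo_line(L,R,velocity=.12); f0=read_wrist_force(); st("lug")
arm.set_gripper(.01,30); arm.wait(.1); st("grip"); p0=read_tool_pos()
def go(rng):
    for k in rng:
        arm.servo_line(p0+k*1e-3*tx,velocity=.015); arm.wait(.05); f=read_wrist_force()-f0
        print(k,"F along",round(f@tx,1),f.round(1),"at",round((read_tool_pos()-p0)@tx*1e3,2))
        if abs(f@tx)>7: return
go(np.arange(-.5,-5,-.5)); go(np.arange(-2,4.1,1))
st()
E
```

```text
lug t 42.83 F [0.6 0.3 0.6] tcp [0.5606 0.0045 0.0685] gap 0.0521 grip 0.0
grip t 43.31 F [ 1.  -0.7  6. ] tcp [0.561  0.0038 0.0688] gap 0.0197 grip 33.1
-0.5 F along 1.5 [-1.9  1.4  0.9] at -0.03
-1.0 F along 4.6 [-2.2  4.5  2.1] at -0.09
-1.5 F along 5.2 [-2.3  5.   0.5] at -0.06
-2.0 F along 7.4 [-3.2  7.2  1.3] at -0.09
-2.0 F along 6.9 [-3.1  6.7  0.6] at -0.06
-1.0 F along 6.4 [-3.9  6.2  1.5] at -0.1
0.0 F along 3.0 [-3.2  2.8  3.4] at -0.1
1.0 F along -1.1 [-3.1 -1.3  3.9] at -0.06
2.0 F along -3.6 [-2.7 -3.8  5.9] at -0.06
3.0 F along -5.9 [-3.2 -6.2  6.1] at -0.02
4.0 F along -9.3 [-2.4 -9.5  6.8] at -0.02
t 46.61 F [-1.8 -9.2  7.4] tcp [0.5608 0.0038 0.0688] gap 0.0198 grip 34.4
```

There is no play in either direction, so the ball is tightly captured and the apparent offset is camera bias. I'll relax, release, retreat and check.

```bash
python3 - <<'E'
from h import *
tx,ty=frame(np.radians(94.1))
arm.servo_line(read_tool_pos(),velocity=.02); st("relaxed")
arm.set_gripper(.055,25); arm.servo_line(read_tool_pos()+[0,0,.1],velocity=.15); arm.servo_line([.54,-.2,.22],velocity=.3)
p,d=optics.snapshot("top"); s,ds=optics.snapshot("scene"); X=cloud("top",d)
a=cv2.resize(p[130:290,160:440],None,fx=2,fy=2,interpolation=cv2.INTER_CUBIC)
b=cv2.resize(s[170:270,280:400],None,fx=2,fy=3.2,interpolation=cv2.INTER_CUBIC)
cv2.imwrite("pics/v6.png",np.hstack([a,b]))
for n,(v0,v1,u0,u1),lo,hi in(("pad",(205,220,284,299),.07,.09),("lug",(190,215,350,385),.1,.115),("handle high",(180,240,300,350),.1,.15),("tape",(200,280,170,240),.015,.04),("spool",(130,175,215,255),.015,.09)):
    Q=X[v0:v1,u0:u1].reshape(-1,3); Q=Q[(Q[:,2]>lo)&(Q[:,2]<hi)]; print(n,len(Q),Q.mean(0).round(4) if len(Q) else "")
st()
E
```

```text
relaxed t 46.96 F [-3.2  1.2  4.3] tcp [0.5608 0.0038 0.0688] gap 0.0198 grip 32.1
pad 224 [0.5509 0.129  0.0793]
lug 242 [0.5597 0.0031 0.1063]
handle high 0 
tape 907 [0.5167 0.2896 0.0236]
spool 621 [0.6763 0.2337 0.0525]
t 49.16 F [-0.6  0.8 -0.1] tcp [ 0.5402 -0.1971  0.2196] gap 0.0551 grip 0.0
```

View pics/v6.png

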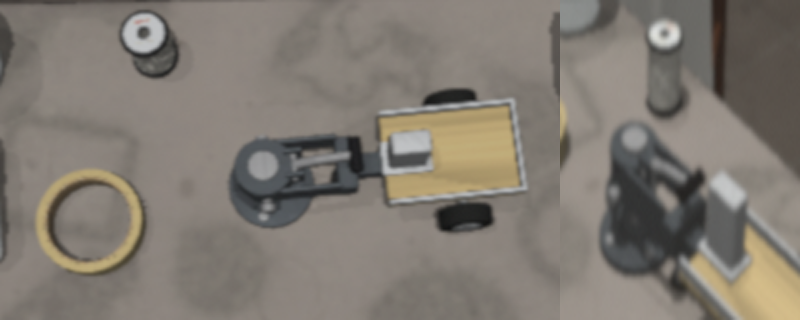

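The handle is down (bar at crop (355,153)) and the head is on the post at (263,165). The trailer is on its wheels, and the tape and spool have not moved. Handing in.

```bash
python3 -c "
from plant import *
print(arm.sign_off(), read_time_s())"
```

```text
the job is handed in; nothing more can be done
the job is handed in; nothing more can be done
```

The trailer is hitched and the job is handed in: coupler pressed home on the grey post's ball at about 16 N, handle locked down, trailer on its wheels, tape and spool not moved; the hand-in call returned no verdict.

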